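# Weigh the gel casting plate

## Robot

A 6-joint arm with a two-finger parallel gripper is mounted at the origin on the work surface. World frame = base frame: x ahead of the robot, y to its left, z up, the work surface at z = 0. Lengths are in m, angles in rad, forces in N, time in s.
With the tool pointing down it reaches from about 0.3 to 0.775 m from the base axis. Payload 14.6 kg.
Tool frame: the origin (TCP) lies at the centre of the arm's flange, where the gripper is bolted on; the fingertips stand env.tcp_to_tips ahead of it and the grasp point (between the pads) lies 155 mm ahead of it (env.tcp_to_tips is the distance from the TCP to the fingertips, in m); z points along the fingers, y is the line along which they close (so a half turn about z gives the same grasp; the last joint's range is limited). The gripper opens to 85 mm and grips with 20 to 120 N. Pads are 22 mm wide; open, the fingers measure 114 mm over their backs; the gripper's body (76 mm by 85 mm) begins 54 mm behind the grasp point. The pads swing forward as they close: fully open they stand 13 mm farther back than shut.
Start: joints at [1.077, 0.3, 1.521, -0, 1.321, -0.067], TCP at [0.228, 0.501, 0.405] pointing down, gripper open.
Joint ranges: [-3.03, 3.03], [-0.79, 2.21], [0.23, 2.52], [-1.04, 4.18], [0, 3.07], [-2.55, 2.55]. Speed limits (rad/s): [2.22, 2.22, 2.57, 3.14, 3.14, 3.14].

## Interface

Orientations are given as [roll, pitch, yaw] about the fixed x, y, z axes, in that order (R = Rz(yaw) Ry(pitch) Rx(roll)).
In Python, from station import env, imaging, close_job, search_frame gives the robot as it stands.
- The arm moves only by the tool send_rows, never from a script. Its argument "rows" is a list of rows, each an object of numbers: "x", "y", "z": the shift along the tool's x, y, z normalised to -1 to 1, where 1 is 0.2 m; "turn": the turn about the tool's z normalised to -1 to 1, where 1 is 60 degrees. In form: [{"x": .., "y": .., "z": .., "turn": ..}, ...]. A call has 1 to 5 rows; each row shifts and turns the commanded pose from where the row before left it, along the tool's axes as they then stand; what a row does not reach is not made up. A row lasts 1/8 s, in which the tool goes at most 62.5 mm and 10.7 degrees, less where a joint would pass 70% of its speed; a pose out of reach is approached as far as the arm can. A call with a number of a shift or a turn outside -1 to 1 is refused whole. A call with a gripper value outside its range is refused whole. "claw" is the gripper command: -1 is fully open, 1 is shut, values between are in proportion, set as the call begins (left out, the last holds). The fingers move at their own pace and stop on an object; "grip_force" is the grip in N (left out, the last holds). Time passes only in rows, so rows that do not move let the fingers close. It gives the time, the measured TCP pose, the force, the opening and the grip force at its end, in the units of the state.
- env.sense(): the state, without advancing time (a new reading comes with each control period).
- imaging.snapshot(name): name is "scene" or "top" or "wrist"; returns a dict with "color" (420x560x3 uint8, blue, green, red), "camera_matrix" (3x3 intrinsics, pixels), "rvec" (rotation vector, rad) and "tvec" (3), from world to camera coordinates, as OpenCV has them. Camera axes: x right, y down, z forward; pixel columns grow to the right and rows downward; lengths in m; the calibration is good to about 2 mm. A picture is of the moment at which its call begins. There is no depth.
- close_job(): hands the job in; it is judged then, once.
Trained networks look in a picture, given as the dict that the camera call returned (one of the last four; its "shot" number tells which), for a name from the list of things; names that differ only in an ending like _2 or _b are one class to them, and where a whole thing is asked for, a point or a joint stands for the part that bears it (a point fixed in the world has none). Each returns a list of dicts, best first, with "confidence" (0 to 1); they miss things now and then, are a little off and sometimes report something else, mostly with a low value. They report only what shows in the picture. A call takes as long as a camera call.
- search_frame(picture, query): "at" ([column, row] in pixels, amid what is visible of it).
The state is a dict: "t": time; "joint_pos": joint angles; "qvel": joint speeds; "tau": joint torques, N m; "tcp_pos": TCP position; "eef_rot": TCP orientation; "force": force on the tool from outside, world axes, zero at the start; "moment": the same for the moment, N m; "gripper_width": finger opening in m; "gripper_force": force on a finger pad.
Only numpy, scipy, OpenCV 4.12 (cv2) and the standard library are available. Lean on these libraries where they do the work, as an engineer would, in place of code of your own. Each camera call takes 0.05 s, during which the arm holds its last target. There are 200 camera calls.

## Task

Weigh the blue glass casting plate: without picking it up, slide it along the levelling platform until one end sticks out about 45 mm past the platform's end, then take hold of that overhanging end and lift the plate clear. Lay it flat and centred on the round pan of the scale and let go, setting it down gently so that the sprung pan is never driven down to its stop. Do not let the plate fall to the bench, and leave the bottle, beaker, tip box and comb where they are.

Things in the scene. Friction and masses are not known exactly. Their poses are not given: they have to be found in the camera images.
- plate: loose cobalt-blue glass plate, 60 x 160 x 6 mm (its x, y, z), about 0.16 kg; origin at the centre of its underside, y along its length, z up. It starts flat on the platform bed between the two guide strips, its length along them, wholly on the bed with 15 to 45 mm of free bed behind and before it. Both ends are alike
- platform: fixed grey metal platform on feet; origin on the bench under its centre, channel along its y. Slab 104 x 220 mm (x, y), 20 thick, bed 60 mm above the bench, free space below. White strips beside the channel, 68 mm apart, 18 wide, 5 above the bed, whole length: the plate's sides cannot be gripped there. Ends +y and -y both open; either will do. With over 80 mm out the plate tips off
- scale: fixed dark teal spring bench scale, body 150 x 150 mm, top of the body 45 mm above the bench, display on its -x face; origin on the bench under its centre. Its pan stands free above it on a post
- pan_top (a point): centre of the upper face of the scale's round steel pan (90 mm diameter, 6 mm thick, flat, no rim), 85 mm above the bench when unloaded; moves with the pan
- pan (a joint): how far the pan has sunk, m: 0 unloaded, 0.012 at its bottom stop; spring 700 N/m, damped; the plate alone sinks it about 2 to 3 mm
- reagent_bottle: bystander: loose amber bottle with a blue cap, 60 mm diameter, 130 mm tall; origin at the centre of its underside
- beaker: bystander: loose white beaker, 68 mm diameter at the rim, 75 mm tall; origin at the centre of its underside
- tip_box: bystander: loose blue and grey pipette tip box, 88 x 123 x 63 mm; origin at the centre of its underside
- comb: bystander: loose red gel comb lying flat, back 50 x 130 x 12 mm, teeth reach 55 mm from the origin to its -x; origin at the centre of the back's underside

How it is judged:
By the outcome, as a careful person would: the job done as asked, in the order asked, and still so for the second after the job is handed in, with the robot touching nothing.
It also fails if it takes over 54 s, if anything falls off the work surface, if the arm or the gripper's body presses on something with over 40 N, if the wrist force passes 120 N, or if a joint passes its speed limit or range.

## Working session

There is one attempt and no reset: what is moved stays moved. The work goes in short steps, Python scripts to look and compute and a tool call to move; the robot and the scene stay as the last step left them, time stands still between calls to the robot, and variables do not carry over. Pictures are saved under pics/ and viewed, at most 10 in all, crops included, and the job is handed in when it is done.

Besides the shell and the picture viewer there is one more tool, called after ">>>" as name(argument=value, ...), one argument or row to a line, values as JSON. send_rows: Moves the arm, as the interface text tells. Its arguments: {"type":"object","properties":{"rows":{"type":"array"},"claw":{"type":"number"},"grip_force":{"type":"number"}},"required":["rows"]}

```bash
mkdir -p pics
cat > h.py <<'E'
import numpy as np, cv2
from station import env, imaging, close_job, search_frame
def ray(p,uv,z):
    R=cv2.Rodrigues(np.array(p["rvec"],float))[0]; t=np.array(p["tvec"],float).ravel()
    d=R.T@np.linalg.inv(p["camera_matrix"])@np.array([uv[0],uv[1],1.]); c=-R.T@t
    return c+d*(z-c[2])/d[2]
def proj(p,X):
    return cv2.projectPoints(np.array(X,float).reshape(-1,1,3),np.array(p["rvec"],float),np.array(p["tvec"],float),np.array(p["camera_matrix"],float),None)[0].reshape(-1,2)
E
python3 - <<'E'
from h import *
print(env.tcp_to_tips, env.sense())
for n in("top","scene"):
    p=imaging.snapshot(n); cv2.imwrite(f"pics/{n}0.png",p["color"])
    for q,z in(("plate",.066),("platform",.06),("scale",.045),("pan",.085),("reagent_bottle",.1),("beaker",.05),("tip_box",.06),("comb",.012)):
        for r in search_frame(p,q)[:2]: print(n,q,np.round(r["at"],1),round(r["confidence"],2),ray(p,r["at"],z).round(3))
E
```

```text
0.1734 {'t': 0.0, 'joint_pos': array([ 1.07739544e+00,  3.00528636e-01,  1.52157853e+00,  7.09763336e-06,
        1.32073336e+00, -6.65880148e-02]), 'qvel': array([-0.00044987,  0.00023784,  0.00094943,  0.00045663,  0.00160992,
        0.00171371]), 'tau': array([-9.38923440e-04, -5.43503165e+01, -3.61791193e+01, -1.07078117e-04,
        3.94023926e-03, -6.14752963e-06]), 'tcp_pos': array([0.22766929, 0.50063995, 0.40409071]), 'eef_rot': array([-3.14034801e+00, -8.98909650e-05,  2.71477797e+00]), 'force': array([-0.0574226 , -0.05020665,  0.21674118]), 'moment': array([-0.02716863, -0.00883823,  0.03746896]), 'gripper_force': 0.0, 'gripper_width': 0.08526810768520071}
top plate [336.8 208. ] 0.71 [ 0.591 -0.2    0.066]
top platform [334.  215.1] 0.71 [ 0.57  -0.191  0.06 ]
top scale [220.7 233.7] 0.84 [0.523 0.165 0.045]
top pan [219.6 234.5] 0.91 [0.513 0.164 0.085]
top reagent_bottle [281.  142.6] 0.82 [ 0.8   -0.031  0.1  ]
top beaker [280.2 282.7] 0.75 [ 0.366 -0.016  0.05 ]
top tip_box [426.8 217.7] 0.86 [ 0.554 -0.481  0.06 ]
top tip_box [133.8 230. ] 0.73 [0.538 0.433 0.06 ]
top comb [135.5 232.8] 0.74 [0.538 0.442 0.012]
scene plate [221.8 182. ] 0.96 [ 0.588 -0.195  0.066]
scene platform [226.3 193.1] 0.71 [ 0.613 -0.156  0.06 ]
scene scale [341.2 229.3] 0.96 [0.534 0.173 0.045]
scene pan [342.7 216.6] 0.9 [0.529 0.171 0.085]
scene reagent_bottle [212.  258.8] 0.95 [0.843 0.008 0.1  ]
scene beaker [311.6 171.5] 0.95 [ 0.375 -0.025  0.05 ]
scene tip_box [160.  149.3] 0.63 [ 0.574 -0.472  0.06 ]
scene tip_box [225.4 192.4] 0.43 [ 0.613 -0.16   0.06 ]
scene comb [435.4 294.8] 0.7 [0.564 0.451 0.012]
```

View pics/top0.png

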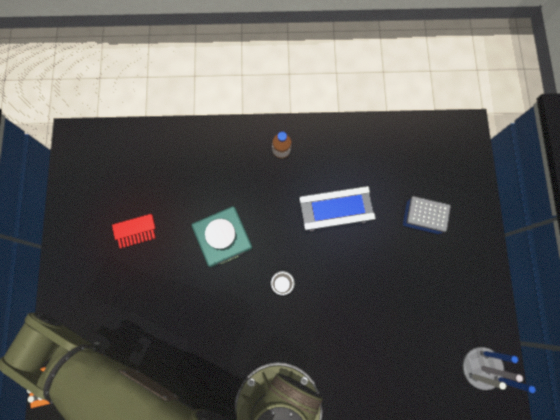

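View pics/scene0.png

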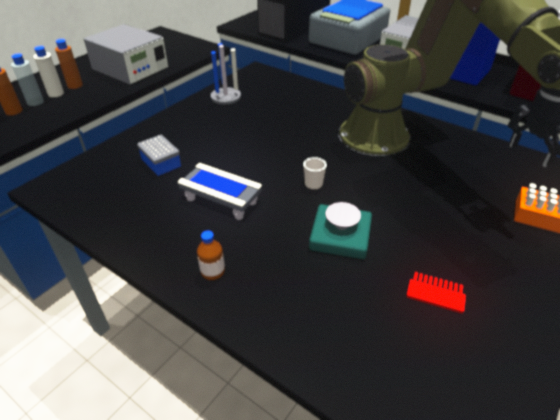

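Both views agree with the detections: the platform is at about (337,208) in the top view with the blue plate on it, and the pan is at (220,234). Next I measure the outlines and the platform's direction.

Run:
```python
from h import *
p=imaging.snapshot("top"); c=p["color"]; hsv=cv2.cvtColor(c,cv2.COLOR_BGR2HSV)
def rect(m,z,nm):
    pts=np.argwhere(m)[:,::-1].astype(float)
    w=np.array([ray(p,u,z)[:2] for u in pts]); r=cv2.minAreaRect((w*1000).astype(np.float32)); 
    print(nm,len(pts),np.round(r,1) if 0 else r, w.mean(0).round(4))
roi=np.zeros(c.shape[:2],bool); roi[180:236,290:385]=1
b=roi&(hsv[...,0]>100)&(hsv[...,0]<130)&(hsv[...,1]>150)&(hsv[...,2]>80)
rect(b,.066,"plate")
rect(roi&(c.max(2)>150)&(hsv[...,1]<60),.065,"strips")
roi[:]=0; roi[210:258,195:245]=1
rect(roi&(c.min(2)>150),.085,"pan")
for u in ([220,208],): print("height cam", -cv2.Rodrigues(np.array(p["rvec"]))[0].T@np.array(p["tvec"]).ravel())
```

```text
plate 864 ((593.8900146484375, -203.3950653076172), (56.3546028137207, 155.76893615722656), 7.785188674926758) [ 0.5935 -0.2038]
strips 1264 ((593.4041137695312, -200.00762939453125), (107.00677490234375, 221.98440551757812), 7.567927837371826) [ 0.5916 -0.1939]
pan 724 ((516.8277587890625, 164.66143798828125), (88.36770629882812, 89.65998077392578), 89.65731811523438) [0.5175 0.1648]
height cam [0.287705   0.01313227 1.42084337]
```

>>> send_rows(
  rows=[
    {"x":0,"y":0,"z":0,"turn":0.162},
    {"x":0,"y":0,"z":0,"turn":0.162},
    {"x":0,"y":0,"z":0,"turn":0.162},
    {"x":0,"y":0,"z":0,"turn":0.162},
    {"x":0,"y":0,"z":0,"turn":0.162},
  ],
  claw=1,
  grip_force=20,
)

```text
t: 1.58
tcp_pos: [0.2277, 0.5007, 0.4047]
eef_rot: [-3.142, 0.0, 1.861]
force: [0.0, 0.2, -0.4]
gripper_width: -0.0
gripper_force: 0.0
```

>>> send_rows(
  rows=[
    {"x":0,"y":0,"z":0,"turn":0.157},
    {"x":-0.28,"y":0.09,"z":0,"turn":0},
    {"x":-0.28,"y":0.09,"z":0,"turn":0},
    {"x":-0.28,"y":0.09,"z":0,"turn":0},
    {"x":-0.28,"y":0.09,"z":0,"turn":0},
  ],
)

```text
t: 2.2
tcp_pos: [0.3288, 0.2863, 0.4049]
eef_rot: [3.141, -0.0, 1.702]
force: [0.9, 1.0, -0.0]
gripper_width: -0.0004
gripper_force: 0.0
```

>>> send_rows(
  rows=[
    {"x":-0.28,"y":0.09,"z":0,"turn":0},
    {"x":-0.28,"y":0.09,"z":0,"turn":0},
    {"x":-0.28,"y":0.09,"z":0,"turn":0},
    {"x":-0.28,"y":0.09,"z":0,"turn":0},
    {"x":-0.28,"y":0.09,"z":0,"turn":0},
  ],
)

```text
t: 2.82
tcp_pos: [0.4547, 0.0203, 0.405]
eef_rot: [3.141, 0.0, 1.702]
force: [-0.1, 0.2, 0.1]
gripper_width: 0.0
gripper_force: 0.0
```

>>> send_rows(
  rows=[
    {"x":-0.285,"y":0.09,"z":0,"turn":0},
    {"x":-0.285,"y":0.09,"z":0,"turn":0},
    {"x":-0.285,"y":0.09,"z":0,"turn":0},
    {"x":-0.285,"y":0.09,"z":0,"turn":0},
    {"x":-0.285,"y":0.09,"z":0,"turn":0},
  ],
)

```text
t: 3.45
tcp_pos: [0.5814, -0.2505, 0.4047]
eef_rot: [3.141, 0.0, 1.702]
force: [0.6, 1.2, 0.4]
gripper_width: 0.0001
gripper_force: 0.0
```

>>> send_rows(
  rows=[
    {"x":-0.285,"y":0.09,"z":0,"turn":0},
    {"x":0,"y":0,"z":0.25,"turn":0},
    {"x":0,"y":0,"z":0.25,"turn":0},
    {"x":0,"y":0,"z":0,"turn":0},
  ],
)

```text
t: 3.95
tcp_pos: [0.6057, -0.3026, 0.3008]
eef_rot: [-3.136, -0.004, 1.702]
force: [-0.7, -0.0, 0.3]
gripper_width: -0.0003
gripper_force: 0.0
```

Run:
```python
from h import *
s=env.sense(); print(s["tcp_pos"],s["eef_rot"],s["joint_pos"].round(2))
p=imaging.snapshot("wrist"); c=p["color"].copy()
u=np.array([-.132,.991]); v=np.array([.991,.132]); o=np.array([.5935,-.2])
def P(a,b,z): return [*(o+u*a+v*b),z]
for a,b in((-83.5,-30),(-83.5,30),(76.5,30),(76.5,-30)):
    q=proj(p,P(a/1e3,b/1e3,.066))[0]; print("plate",a,b,q.round()); cv2.circle(c,tuple(int(k) for k in q),4,(0,0,255),1)
for a,b in((-110,-34),(-110,34),(110,34),(110,-34)):
    q=proj(p,P(a/1e3,b/1e3,.065))[0]; cv2.circle(c,tuple(int(k) for k in q),4,(0,255,0),1)
cv2.imwrite("pics/w1.png",c)
```

```text
[ 0.60574624 -0.30255473  0.30081598] [-3.13570481 -0.0044965   1.70198642] [-0.52  0.67  1.22  0.    1.26 -0.65]
plate -83.5 -30 [243. 201.]
plate -83.5 30 [333. 201.]
plate 76.5 30 [ 349. -100.]
plate 76.5 -30 [ 231. -100.]
```

View pics/w1.png

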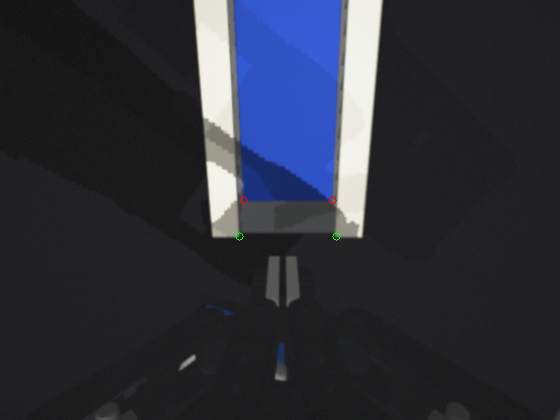

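The wrist view puts the plate's rear edge at row 201 and the platform end at row 237. Both match the projected model, and the shut fingertips at (283,255) are behind the plate. I back off 5 mm and descend.

>>> send_rows(
  rows=[
    {"x":-0.025,"y":0.007,"z":0.1,"turn":0},
    {"x":0,"y":0,"z":0.15,"turn":0},
    {"x":0,"y":0,"z":0.055,"turn":0},
    {"x":0,"y":0,"z":0.015,"turn":0},
    {"x":0,"y":0,"z":0,"turn":0},
  ],
)

```text
t: 4.62
tcp_pos: [0.6084, -0.3076, 0.2418]
eef_rot: [3.14, 0.001, 1.702]
force: [-0.3, -0.5, 0.3]
gripper_width: 0.0
gripper_force: 0.0
```

>>> send_rows(
  rows=[
    {"x":0,"y":0,"z":0.0255,"turn":0},
    {"x":0.025,"y":0,"z":0,"turn":0},
    {"x":0.025,"y":0,"z":0,"turn":0},
    {"x":0.025,"y":0,"z":0,"turn":0},
    {"x":0.025,"y":0,"z":0,"turn":0},
  ],
)

```text
t: 5.25
tcp_pos: [0.6056, -0.2873, 0.2358]
eef_rot: [3.141, 0.0, 1.702]
force: [-0.4, -2.2, 0.8]
gripper_width: 0.0002
gripper_force: 0.5
```

Run:
```python
from h import *
s=env.sense(); print(s["tcp_pos"],s["force"])
p=imaging.snapshot("wrist"); cv2.imwrite("pics/w2.png",p["color"])
```

```text
[ 0.60556022 -0.28729257  0.23579013] [-0.3721847  -2.15615238  0.81510286]
```

View pics/w2.png

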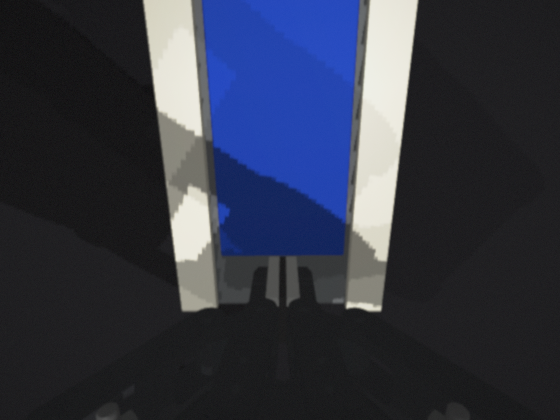

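The shut fingertips touch the plate's rear edge at (283,256), centred in the channel, with 2 N of push. I keep sliding.

>>> send_rows(
  rows=[
    {"x":0.035,"y":0,"z":0,"turn":0},
    {"x":0.035,"y":0,"z":0,"turn":0},
    {"x":0.035,"y":0,"z":0,"turn":0},
    {"x":0.035,"y":0,"z":0,"turn":0},
    {"x":0.035,"y":0,"z":0,"turn":0},
  ],
)

```text
t: 5.92
tcp_pos: [0.6009, -0.2525, 0.2356]
eef_rot: [3.141, 0.0, 1.702]
force: [0.3, -1.7, 1.2]
gripper_width: -0.0001
gripper_force: 0.7
```

>>> send_rows(
  rows=[
    {"x":0.035,"y":0,"z":0,"turn":0},
    {"x":0.035,"y":0,"z":0,"turn":0},
    {"x":0.03,"y":0,"z":0,"turn":0},
    {"x":0.02,"y":0,"z":0,"turn":0},
    {"x":0,"y":0,"z":0,"turn":0},
  ],
)

```text
t: 6.55
tcp_pos: [0.5978, -0.2288, 0.2355]
eef_rot: [-3.141, -0.0, 1.702]
force: [-1.0, -0.4, -0.2]
gripper_width: 0.0002
gripper_force: 0.0
```

```bash
cat > plate.py <<'E'
from h import *
s=env.sense(); d=s["tcp_pos"][:2]-[.5935,-.2]; print(s["tcp_pos"],"tcp u,v",d@[-.132,.991],d@[.991,.132])
p=imaging.snapshot("top"); hsv=cv2.cvtColor(p["color"],cv2.COLOR_BGR2HSV)
m=(hsv[...,0]>100)&(hsv[...,0]<130)&(hsv[...,1]>150)&(hsv[...,2]>50); m[:,385:]=0; m[:, :150]=0; m[:180]=0;m[260:]=0
pts=np.argwhere(m)[:,::-1].astype(float); w=np.array([ray(p,q,.066)[:2] for q in pts])-[.5935,-.2]
print("plate u range",(w@[-.132,.991]).min(),(w@[-.132,.991]).max(),"v",(w@[.991,.132]).min(),(w@[.991,.132]).max())
E
python3 plate.py
```

```text
[ 0.59783381 -0.22881251  0.23547312] tcp u,v -0.02912526098967138 0.0004915592566074621
plate u range 0.013444245555537453 0.14454314451877956 v -0.032928694559888345 0.031376233688068654
```

>>> send_rows(
  rows=[
    {"x":0.02,"y":0,"z":0,"turn":0},
    {"x":0.02,"y":0,"z":0,"turn":0},
    {"x":0.01,"y":0,"z":0,"turn":0},
    {"x":0,"y":0,"z":0,"turn":0},
  ],
)

```text
t: 7.1
tcp_pos: [0.5966, -0.219, 0.2356]
eef_rot: [-3.142, -0.0, 1.702]
force: [0.2, -0.2, -0.6]
gripper_width: -0.0
gripper_force: 0.0
```

>>> send_rows(
  rows=[
    {"x":-0.05,"y":0,"z":-0.05,"turn":0},
    {"x":-0.2,"y":0,"z":-0.2,"turn":0},
    {"x":-0.2,"y":0,"z":-0.2,"turn":0},
    {"x":0,"y":0,"z":-0.1,"turn":0},
    {"x":0,"y":0,"z":0,"turn":0},
  ],
)

```text
t: 7.72
tcp_pos: [0.6082, -0.3085, 0.347]
eef_rot: [3.14, 0.001, 1.702]
force: [0.1, -0.1, 0.0]
gripper_width: -0.0
gripper_force: 0.0
```

```bash
cat >> plate.py <<'E'
p=imaging.snapshot("wrist"); c=p["color"].copy()
u=np.array([-.132,.991]); v=np.array([.991,.132]); o=np.array([.5935,-.2])
for a,col in ((.155,(0,0,255)),(.11,(0,255,0)),(-.005,(0,255,255))):
    for b in(-.03,.03):
        q=proj(p,[*(o+u*a+v*b),.066])[0]; print(a,b,q.round()); cv2.circle(c,tuple(int(k) for k in q),4,col,1)
cv2.imwrite("pics/w3.png",c)
E
python3 plate.py
```

```text
[ 0.60823717 -0.30850951  0.34704566] tcp u,v -0.10947823392932554 0.00028127833987975974
plate u range -0.005235346429615755 0.15431337505195158 v -0.0324418101434664 0.032359259255213685
0.155 -0.03 [ 229. -249.]
0.155 0.03 [ 338. -249.]
0.11 -0.03 [ 233. -142.]
0.11 0.03 [ 334. -142.]
-0.005 -0.03 [241.  68.]
-0.005 0.03 [325.  68.]
```

View pics/w3.png

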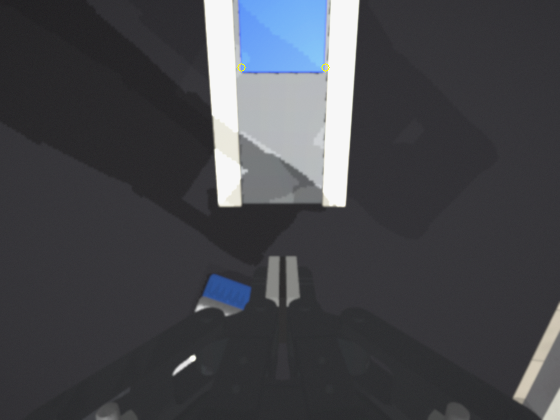

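The plate's rear edge is at row 71, within 2 mm of the predicted 68, so the overhang is about 44 mm. I go over the overhanging end with the gripper open.

>>> send_rows(
  rows=[
    {"x":0.244,"y":0,"z":0,"turn":0},
    {"x":0.244,"y":0,"z":0,"turn":0},
    {"x":0.244,"y":0,"z":0,"turn":0},
    {"x":0.244,"y":0,"z":0,"turn":0},
    {"x":0.244,"y":0,"z":0,"turn":0},
  ],
  claw=-1,
)

```text
t: 8.45
tcp_pos: [0.5756, -0.0643, 0.3442]
eef_rot: [-3.139, -0.001, 1.703]
force: [0.8, -0.0, 0.0]
gripper_width: 0.085
gripper_force: 0.0
```

>>> send_rows(
  rows=[
    {"x":0,"y":0,"z":0.15,"turn":0},
    {"x":0,"y":0,"z":0,"turn":0},
  ],
)

```text
t: 8.7
tcp_pos: [0.5758, -0.0655, 0.3129]
eef_rot: [-3.136, -0.002, 1.704]
force: [-0.1, -0.1, -0.1]
gripper_width: 0.0851
gripper_force: 0.0
```

```bash
sed -i 's/w3.png/w4.png/' plate.py; python3 plate.py
```

```text
[ 0.575756   -0.06550784  0.3128688 ] tcp u,v 0.1356239356104139 0.00016866335809672458
plate u range -0.005235346429615755 0.07470780337414562 v -0.027701478071586867 0.028074121217999067
0.155 -0.03 [242. 193.]
0.155 0.03 [327. 194.]
0.11 -0.03 [244. 251.]
0.11 0.03 [324. 251.]
-0.005 -0.03 [249. 369.]
-0.005 0.03 [318. 370.]
```

View pics/w4.png

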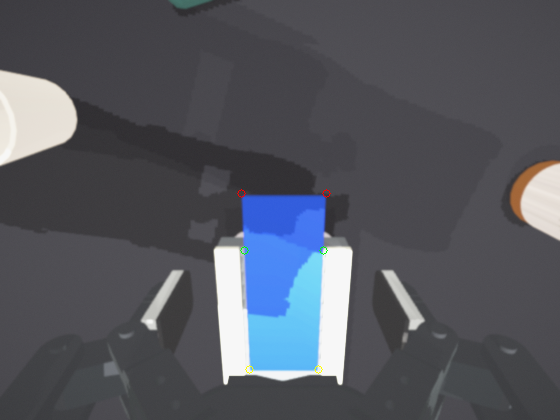

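Run:
```python
from h import *
p=imaging.snapshot("wrist"); g=p["color"].astype(int)
def uv(q,z):
    d=ray(p,q,z)[:2]-[.5935,-.2]; return (d@[-.132,.991]).round(4),(d@[.991,.132]).round(4)
for col in (228,232,338,344):
    k=g[225:265,col].sum(1); i=np.abs(np.diff(k)); print(col,225+i.argsort()[-3:]+.5, k[5:30].tolist())
for col in (265,285,305):
    k=g[180:215,col,0]; r=180+np.diff(k).argmax()+.5; print(col,r,uv((col,r),.066))
for r in (240,243,245,247,249,251): print(r,uv((228,r),.065))
```

```text
228 [235.5 245.5 244.5] [173, 173, 172, 172, 184, 242, 317, 359, 367, 367, 366, 366, 368, 374, 436, 577, 666, 717, 741, 741, 741, 741, 741, 741, 741]
232 [235.5 245.5 244.5] [175, 173, 175, 176, 193, 250, 321, 358, 366, 366, 368, 366, 369, 375, 431, 576, 663, 717, 741, 741, 741, 741, 741, 741, 741]
338 [243.5 245.5 244.5] [225, 224, 225, 225, 237, 278, 331, 360, 363, 370, 369, 369, 368, 384, 458, 605, 688, 740, 741, 741, 741, 741, 741, 741, 741]
344 [243.5 245.5 244.5] [228, 222, 227, 226, 230, 239, 267, 297, 324, 336, 351, 361, 369, 376, 441, 578, 664, 707, 741, 741, 741, 741, 741, 741, 741]
265 193.5 (np.float64(0.154), np.float64(-0.013))
285 193.5 (np.float64(0.154), np.float64(0.0012))
305 193.5 (np.float64(0.154), np.float64(0.0155))
240 (np.float64(0.1172), np.float64(-0.0415))
243 (np.float64(0.1147), np.float64(-0.0417))
245 (np.float64(0.1131), np.float64(-0.0418))
247 (np.float64(0.1114), np.float64(-0.0419))
249 (np.float64(0.1097), np.float64(-0.042))
251 (np.float64(0.108), np.float64(-0.0421))
```

>>> send_rows(
  rows=[
    {"x":0,"y":0,"z":0.2,"turn":0},
    {"x":0,"y":0,"z":0.2,"turn":0},
    {"x":0,"y":0,"z":0.1,"turn":0},
    {"x":0,"y":0,"z":0.02,"turn":0},
    {"x":0,"y":0,"z":0,"turn":0},
  ],
)

```text
t: 9.48
tcp_pos: [0.5767, -0.0669, 0.2126]
eef_rot: [3.14, 0.0, 1.702]
force: [0.1, 0.2, 0.5]
gripper_width: 0.0857
gripper_force: 0.0
```

>>> send_rows(
  rows=[
    {"x":0,"y":0,"z":0,"turn":0},
    {"x":0,"y":0,"z":0,"turn":0},
    {"x":0,"y":0,"z":0,"turn":0},
    {"x":0,"y":0,"z":0,"turn":0},
    {"x":0,"y":0,"z":0,"turn":0},
  ],
  claw=1,
  grip_force=60,
)

```text
t: 10.1
tcp_pos: [0.5766, -0.0666, 0.2128]
eef_rot: [3.14, 0.001, 1.702]
force: [-1.4, 0.0, 6.7]
gripper_width: 0.0585
gripper_force: 62.6
```

Run:
```python
from h import *
s=env.sense(); print({k:s[k] for k in("tcp_pos","force","moment","gripper_width","gripper_force")})
p=imaging.snapshot("wrist"); cv2.imwrite("pics/w5.png",p["color"])
```

```text
{'tcp_pos': array([ 0.57660565, -0.06661219,  0.2127536 ]), 'force': array([-1.35085011,  0.02610799,  6.66269089]), 'moment': array([-0.13805965,  0.32800724, -0.06911469]), 'gripper_width': 0.05847279974673281, 'gripper_force': 62.59494066238403}
```

View pics/w5.png

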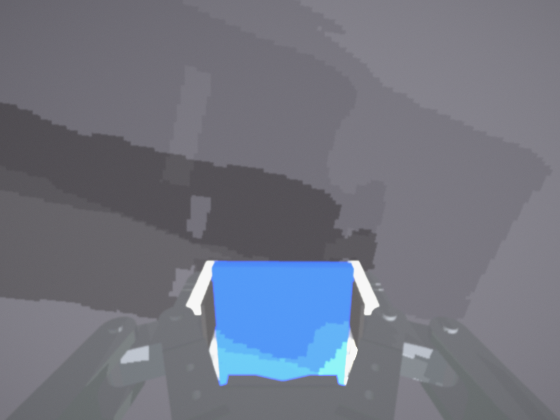

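The plate end at (283,262)–(283,380) is held between both pads with 63 N. I lift.

>>> send_rows(
  rows=[
    {"x":0,"y":0,"z":-0.02,"turn":0},
    {"x":0,"y":0,"z":-0.05,"turn":0},
    {"x":0,"y":0,"z":-0.1,"turn":0},
    {"x":0,"y":0,"z":-0.15,"turn":0},
    {"x":0,"y":0,"z":-0.15,"turn":0},
  ],
  grip_force=90,
)

```text
t: 10.78
tcp_pos: [0.5762, -0.0665, 0.307]
eef_rot: [3.142, -0.0, 1.702]
force: [-0.4, 0.1, -1.1]
gripper_width: 0.0577
gripper_force: 96.1
```

>>> send_rows(
  rows=[
    {"x":0,"y":0,"z":-0.03,"turn":0},
    {"x":0,"y":0,"z":0,"turn":0},
    {"x":0,"y":0,"z":0,"turn":0},
  ],
)

```text
t: 11.15
tcp_pos: [0.5762, -0.0666, 0.3102]
eef_rot: [-3.14, -0.001, 1.702]
force: [-0.1, -0.5, -1.7]
gripper_width: 0.0576
gripper_force: 96.2
```

Run:
```python
from h import *
s=env.sense(); print({k:s[k] for k in("tcp_pos","force","moment","gripper_width","gripper_force")})
p=imaging.snapshot("scene"); cv2.imwrite("pics/s6.png",cv2.resize(p["color"][120:300,150:390],None,fx=3,fy=3))
print(search_frame(p,"plate")[:1])
```

```text
{'tcp_pos': array([ 0.5762002 , -0.0665514 ,  0.31024488]), 'force': array([-0.12469355, -0.46289029, -1.7192955 ]), 'moment': array([ 0.09592908, -0.02127084, -0.01048752]), 'gripper_width': 0.057606241483425955, 'gripper_force': 96.16583347320557}
[{'at': [231.9, 161.2], 'confidence': 0.56}]
```

View pics/s6.png

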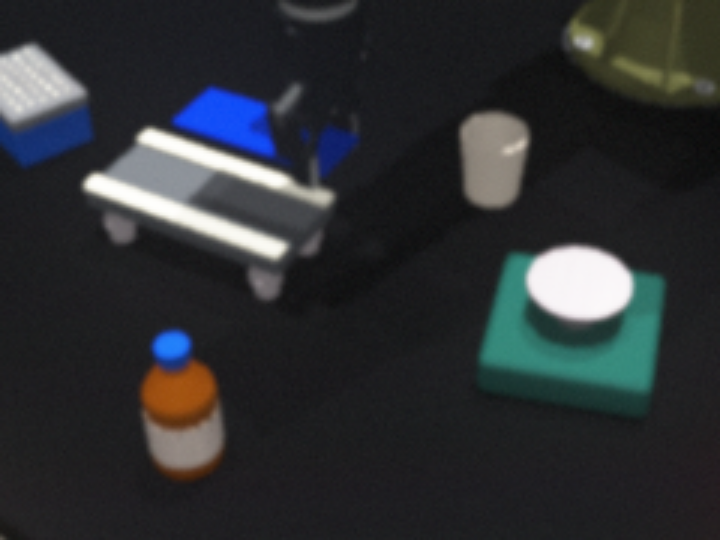

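The plate hangs level and clear of the platform in the scene view, at about (265,130) in the crop. I carry it to the scale.

>>> send_rows(
  rows=[
    {"x":0.1,"y":-0.01,"z":0,"turn":0},
    {"x":0.18,"y":-0.02,"z":0,"turn":0},
    {"x":0.2,"y":-0.02,"z":0,"turn":0},
    {"x":0.2,"y":-0.02,"z":0,"turn":0},
    {"x":0.2,"y":-0.02,"z":0,"turn":0},
  ],
)

```text
t: 11.88
tcp_pos: [0.5346, 0.1076, 0.3114]
eef_rot: [-3.141, -0.0, 1.703]
force: [0.5, -0.6, -2.0]
gripper_width: 0.0578
gripper_force: 96.1
```

>>> send_rows(
  rows=[
    {"x":0.2,"y":-0.02,"z":0,"turn":0},
    {"x":0.2,"y":-0.02,"z":0,"turn":0},
    {"x":0.14,"y":-0.01,"z":0,"turn":0},
    {"x":0.065,"y":-0.002,"z":0,"turn":0},
    {"x":0,"y":0,"z":0.1,"turn":0},
  ],
)

```text
t: 12.5
tcp_pos: [0.5091, 0.2252, 0.2924]
eef_rot: [3.139, -0.001, 1.703]
force: [-0.1, 0.4, -1.8]
gripper_width: 0.0577
gripper_force: 96.2
```

>>> send_rows(
  rows=[
    {"x":0,"y":0,"z":0.1,"turn":0},
    {"x":0,"y":0,"z":0.06,"turn":0},
    {"x":0,"y":0,"z":0,"turn":0},
    {"x":0,"y":0,"z":0,"turn":0},
  ],
)

```text
t: 13.0
tcp_pos: [0.5095, 0.2242, 0.2603]
eef_rot: [3.141, -0.0, 1.702]
force: [-0.5, 0.5, -0.5]
gripper_width: 0.0578
gripper_force: 96.1
```

Run:
```python
from h import *
s=env.sense(); print({k:s[k] for k in("tcp_pos","force","moment","gripper_width","gripper_force")})
p=imaging.snapshot("scene"); c=p["color"].copy(); cv2.imwrite("pics/s7.png",cv2.resize(c[140:290,270:450],None,fx=4,fy=4))
hsv=cv2.cvtColor(c,cv2.COLOR_BGR2HSV)
zb=s["tcp_pos"][2]-.1528; o=s["tcp_pos"][:2]; u=np.array([-.132,.991]); v=np.array([.991,.132])
for a in(-.14,.02):
  for b in(-.03,.03): print(a,b,((proj(p,[*(o+u*a+v*b),zb+.006])[0]-[270,140])*4).round())
```

```text
{'tcp_pos': array([0.50950706, 0.22416063, 0.26031811]), 'force': array([-0.49374554,  0.48866802, -0.53135815]), 'moment': array([ 0.10918782, -0.01926293,  0.00858071]), 'gripper_width': 0.05776585284469594, 'gripper_force': 96.14771246910095}
-0.14 -0.03 [202. 196.]
-0.14 0.03 [163. 248.]
0.02 -0.03 [431. 272.]
0.02 0.03 [398. 330.]
```

View pics/s7.png

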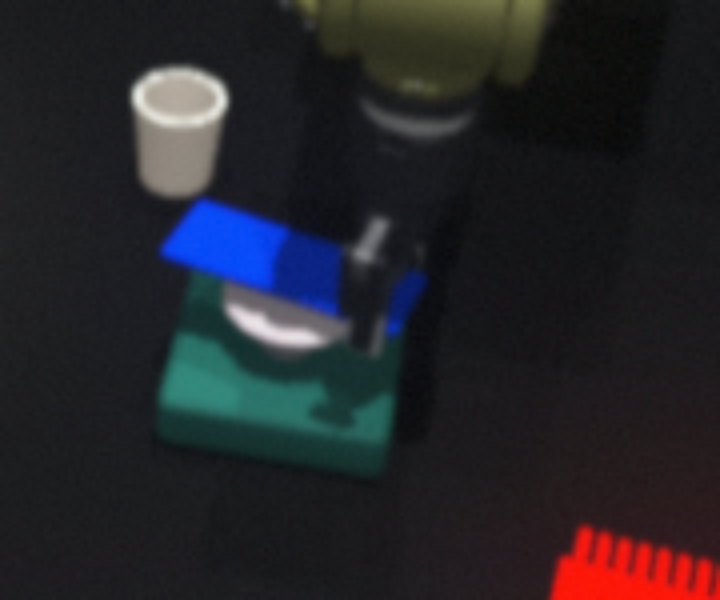

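The plate is level over the pan, and its corners at (205,198) and (400,335) in the crop match the model. I lower it gently.

>>> send_rows(
  rows=[
    {"x":0,"y":0,"z":0.04,"turn":0},
    {"x":0,"y":0,"z":0.03,"turn":0},
    {"x":0,"y":0,"z":0.02,"turn":0},
    {"x":0,"y":0,"z":0.007,"turn":0},
    {"x":0,"y":0,"z":0,"turn":0},
  ],
)

```text
t: 13.68
tcp_pos: [0.5093, 0.2242, 0.2402]
eef_rot: [-3.142, 0.0, 1.702]
force: [0.2, 0.3, -2.0]
gripper_width: 0.0577
gripper_force: 96.2
```

>>> send_rows(
  rows=[
    {"x":0,"y":0,"z":0.005,"turn":0},
    {"x":0,"y":0,"z":0.005,"turn":0},
    {"x":0,"y":0,"z":0.005,"turn":0},
    {"x":0,"y":0,"z":0,"turn":0},
  ],
)

```text
t: 14.18
tcp_pos: [0.5093, 0.2242, 0.2372]
eef_rot: [3.141, -0.0, 1.702]
force: [-0.3, -0.3, 0.1]
gripper_width: 0.0574
gripper_force: 96.2
```

>>> send_rows(
  rows=[
    {"x":0,"y":0,"z":0.004,"turn":0},
    {"x":0,"y":0,"z":0.003,"turn":0},
    {"x":0,"y":0,"z":0,"turn":0},
    {"x":0,"y":0,"z":0,"turn":0},
  ],
  grip_force=40,
)

```text
t: 14.68
tcp_pos: [0.5094, 0.2242, 0.2359]
eef_rot: [3.141, -0.0, 1.702]
force: [0.1, 0.8, 1.1]
gripper_width: 0.0579
gripper_force: 96.3
```

Run:
```python
from h import *
f=[]
for i in range(5):
    imaging.snapshot("wrist"); s=env.sense(); f.append([*s["force"],*s["moment"]])
print(np.mean(f,0).round(2), s["tcp_pos"])
```

```text
[ 0.1   0.5   0.32  0.11 -0.11  0.05] [0.5093376  0.22417229 0.23583309]
```

>>> send_rows(
  rows=[
    {"x":0,"y":0,"z":0,"turn":0},
    {"x":0,"y":0,"z":0,"turn":0},
    {"x":0,"y":0,"z":0,"turn":0},
    {"x":0,"y":0,"z":0,"turn":0},
    {"x":0,"y":0,"z":0,"turn":0},
  ],
  claw=-1,
  grip_force=20,
)

```text
t: 15.55
tcp_pos: [0.5093, 0.2242, 0.2358]
eef_rot: [-3.142, 0.0, 1.702]
force: [0.9, -0.2, -0.2]
gripper_width: 0.0856
gripper_force: 0.0
```

>>> send_rows(
  rows=[
    {"x":0,"y":0,"z":-0.03,"turn":0},
    {"x":0,"y":0,"z":-0.1,"turn":0},
    {"x":0,"y":0,"z":-0.25,"turn":0},
    {"x":0,"y":0,"z":-0.25,"turn":0},
    {"x":0.2,"y":0,"z":-0.1,"turn":0},
  ],
)

```text
t: 16.18
tcp_pos: [0.5044, 0.2629, 0.3857]
eef_rot: [3.137, -0.001, 1.699]
force: [0.1, 0.9, -1.0]
gripper_width: 0.085
gripper_force: 0.0
```

>>> send_rows(
  rows=[
    {"x":0.28,"y":0,"z":0,"turn":0},
    {"x":0.28,"y":0,"z":0,"turn":0},
    {"x":0.28,"y":0,"z":0,"turn":0},
    {"x":0.1,"y":0,"z":0,"turn":0},
    {"x":0,"y":0,"z":0,"turn":0},
  ],
)

```text
t: 16.8
tcp_pos: [0.4788, 0.4513, 0.3817]
eef_rot: [-3.141, 0.0, 1.704]
force: [0.0, -1.0, 0.1]
gripper_width: 0.0856
gripper_force: 0.0
```

Run:
```python
from h import *
p=imaging.snapshot("top"); hsv=cv2.cvtColor(p["color"],cv2.COLOR_BGR2HSV)
cv2.imwrite("pics/t8.png",cv2.resize(p["color"][130:310,100:340],None,fx=3,fy=3))
m=(hsv[...,0]>100)&(hsv[...,0]<130)&(hsv[...,1]>150)&(hsv[...,2]>50); m[:,:190]=0; m[:,270:]=0; m[:190]=0; m[270:]=0
w=np.array([ray(p,q,.089)[:2]*1000 for q in np.argwhere(m)[:,::-1].astype(float)],np.float32); print(cv2.minAreaRect(w),w.mean(0))
p=imaging.snapshot("scene"); print([ (n,search_frame(p,n)[0]["at"]) for n in("plate","comb","beaker","reagent_bottle","tip_box")])
cv2.imwrite("pics/s8.png",cv2.resize(p["color"][120:300,250:470],None,fx=3,fy=3))
```

```text
((517.409423828125, 161.17506408691406), (65.05510711669922, 164.12240600585938), 7.111821174621582) [516.5852  161.07114]
[('plate', [344.9, 213.3]), ('comb', [434.2, 294.9]), ('beaker', [314.2, 173.4]), ('reagent_bottle', [212.9, 257.2]), ('tip_box', [158.5, 150.8])]
```

View pics/s8.png

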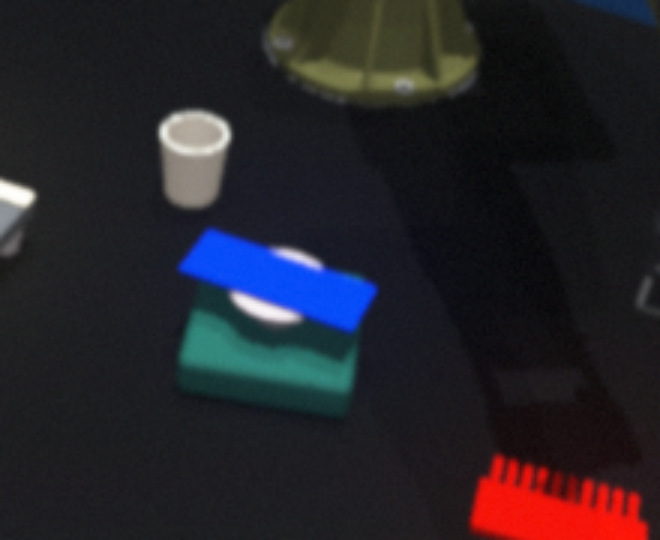

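The plate lies flat on the pan at (278,282) in the crop, 3–4 mm from centre. The bystanders have not moved and the arm is clear, so I hand in.

```bash
python3 -c "
from station import close_job
print(close_job())"
```

```text
the job is handed in; nothing more can be done
None
```

The plate was slid out (overhang measured 41–44 mm against the 45 mm asked), gripped by that end, lifted, and laid flat on the pan about 4 mm off centre; the bystanders did not move, and the job was handed in at about 17 s with no verdict returned.

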